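# Sweep the checked bushings off the sorting tray into the parts bin

### The job

The three plain steel bushings on the sorting tray have been checked: sweep them along the tray with the fingertips, gently, and out over the open end where the rectangular parts bin stands, so that all three drop into that bin and none into the round scrap tin at the other end. Only push them, do not pinch, lift or flick them. Leave the V-block, the plug gauge and the wide setting ring where they are on the tray.

Things in the scene. Friction and masses are not known exactly. Their poses are not given: they have to be found in the camera images.
- tray: White eight-sided sorting tray on legs, fixed. Origin at bench level under its centre, z up, x across, y along. Flat floor: top 85 mm above the bench, 4 thick, 260 wide (x +-130) for y -125 to 125; then the sides slant in at 45 degrees to two open ends (gates) at y +-205, each 100 wide (x +-50). Sides have a rim 3 thick, 12 high above the floor; the open ends have none.
- gate_a (a point): Middle of the tray's open end at tray y = +205 mm, on the top of the floor's edge (85 mm above the bench). Either the bin or the tin stands beneath it, changing from run to run.
- gate_b (a point): Middle of the tray's other open end, at tray y = -205 mm, on the top of the floor's edge.
- bin: Grey rectangular plastic parts bin, open on top, fixed on the bench, tucked about 24 mm under one of the tray's open ends so that what goes over the edge drops in. 130 (its x, across the gate) x 150 (its y, away from the tray) x 75 high, walls 3; axes parallel to the tray's. Origin: centre of its underside.
- tin: Round steel scrap tin, open on top, 138 across, 75 high, walls 2, fixed on the bench under the tray's other open end. Origin: centre of its underside.
- vblock: Dark steel V-block standing on the tray near a long side, 40 (x) x 50 (y) x 32 high with a V groove along its y on top, about 0.38 kg. Loose. Origin: centre of its underside. To be left alone.
- plug_gauge: Steel plug gauge standing upright on the tray near a long side: foot 28 across and 20 high, slimmer handle above, 60 high in all, about 0.17 kg. Loose. Origin: centre of its underside. To be left alone.
- setting_ring: Steel setting ring (a gauge, not one of the bushings) lying flat on the tray near a long side: wider and lower than a bushing, 44 outside, 25 bore, 14 high, about 0.11 kg. Loose. Origin: centre of its underside. To be left alone.
- bushing1: Plain steel bushing, one of three alike: a ring 34 outside diameter, 20 bore, 20 high, about 0.09 kg, lying flat on the tray's floor in the middle part of its width, at least 75 mm centre to centre from the others. It slides when pushed at its side near the floor. Origin: centre of its underside.
- bushing2: Plain steel bushing, one of three alike: a ring 34 outside diameter, 20 bore, 20 high, about 0.09 kg, lying flat on the tray's floor in the middle part of its width, at least 75 mm centre to centre from the others. It slides when pushed at its side near the floor. Origin: centre of its underside.
- bushing3: Plain steel bushing, one of three alike: a ring 34 outside diameter, 20 bore, 20 high, about 0.09 kg, lying flat on the tray's floor in the middle part of its width, at least 75 mm centre to centre from the others. It slides when pushed at its side near the floor. Origin: centre of its underside.
Not all that is in view belongs to the job. What is shaped like the bushing3 but orange is not meant. Leave any black look-alike of the bushing1 alone.

How it is judged (in metres and radians):
At the end, for the whole second after the job is handed in: All three bushings lie at rest inside the rectangular parts bin, below its rim; the V-block, the plug gauge and the setting ring are still upright on the tray within 10 mm of where they were (x of bushing1 in the frame of bin between -0.065 and 0.065 m and y of bushing1 in the frame of bin between -0.075 and 0.075 m and height (world z) of each of bushing1, bushing2, bushing3 below 0.07 m and linear speed of each of bushing1, bushing2, bushing3 below 0.05 m/s and x of bushing2 in the frame of bin between -0.065 and 0.065 m and y of bushing2 in the frame of bin between -0.075 and 0.075 m and x of bushing3 in the frame of bin between -0.065 and 0.065 m and y of bushing3 in the frame of bin between -0.075 and 0.075 m and distance of each of vblock, plug_gauge, setting_ring from where it was at the start of the episode below 0.01 m and angle between each of vblock, plug_gauge, setting_ring's own z axis and vertical below 0.1 rad); the robot touches nothing.
It fails at once if a bushing is lifted (its underside more than 25 mm above the tray's floor) (height (world z) of any of bushing1, bushing2, bushing3 above 0.11 m).
It fails at once if a bushing is pinched or pushed hard (more than 25 N from the fingers) (contact force between the fingers and bushing1 above 25 N or contact force between the fingers and bushing2 above 25 N or contact force between the fingers and bushing3 above 25 N).
It fails at once if a bushing is flicked (faster than 0.7 m/s while still on the tray) ((linear speed of bushing1 above 0.7 m/s and height (world z) of bushing1 above 0.079 m) or (linear speed of bushing2 above 0.7 m/s and height (world z) of bushing2 above 0.079 m) or (linear speed of bushing3 above 0.7 m/s and height (world z) of bushing3 above 0.079 m)).
It fails at once if the V-block, the plug gauge or the setting ring on the tray is knocked or moved (more than 10 mm, or tipped) (distance of any of vblock, plug_gauge, setting_ring from where it was at the start of the episode above 0.01 m or angle between any of vblock, plug_gauge, setting_ring's own z axis and vertical above 0.3 rad).
It also fails if it takes over 64 s, if anything falls off the work surface, if the arm or the gripper's body presses on something with over 40 N, if the wrist force passes 120 N, or if a joint passes its speed limit or range.

### The arm

A 6-joint arm with a two-finger parallel gripper is mounted at the origin on the work surface. World frame = base frame: x ahead of the robot, y to its left, z up, the work surface at z = 0. Lengths are in mm, angles in rad, forces in N, time in s.
With the tool pointing down it reaches from about 350 to 975 mm from the base axis. Payload 7.1 kg.
Tool frame: the origin (TCP) lies on the front face of the gripper's body, between the roots of the fingers; the fingertips stand 80 mm ahead of it and the grasp point (between the pads) lies 61 mm ahead of it (env.tips_ahead is the distance from the TCP to the fingertips, in mm); z points along the fingers, y is the line along which they close (so a half turn about z gives the same grasp; the last joint's range is limited). The gripper opens to 88 mm and grips with 3 to 60 N. Pads are 20 mm wide; open, the fingers measure 115 mm over their backs; the gripper's body (75 mm by 178 mm) begins 61 mm behind the grasp point.
Start: joints at [-1.209, 0.423, 1.63, -0, 1.089, -0.019], TCP at [232.306, -580.206, 302.675] pointing down, gripper open.
Joint ranges: [-3, 3], [-0.9, 2.11], [0.09, 2.58], [-1.31, 4.45], [0.11, 2.69], [-2.54, 2.54]. Speed limits (rad/s): [2.39, 2.39, 3.01, 3.14, 3.14, 3.14].

### API

Orientations are given as a unit quaternion [x, y, z, w].
In Python, from station import env, set_gripper, viewer, workorder gives the robot as it stands. Calls block until the motion is done:
- env.reach(position, orientation): joint-space move of the TCP to a pose.
- env.move_l(position, rot=None, rate=150, f_stop=None): straight line of the TCP; rot=None keeps the orientation; rate is the mean speed in mm/s. With f_stop (N) it stops when the force on the tool has changed by that much, and returns True; else False.
- env.move_joints(angles): joint-space move.
- set_gripper(opening): finger opening in mm; the grip force is fixed at half the most; returns when the fingers have stopped.
- env.hold(seconds).
- env.ik(position, orientation): joint angles nearest the present ones, or None.
- env.read_state(): the state.
- viewer.camera(name): name is "side" or "top" or "wrist"; returns the picture (400x640x3 uint8, blue, green, red); there is no depth.
- viewer.camera_params(name): a dict with "fx", "fy", "cx", "cy" (pixels), "pose" (4x4, takes a point from camera to world coordinates); the wrist camera has in their place "tool_from_camera" (4x4, takes a point from camera to tool coordinates, whose origin is the TCP and whose axes are the flange's). Camera axes: x right, y up, looking along -z (the intrinsics and any distortion apply to the point x, -y, -z); pixel columns grow to the right and rows downward; lengths in mm; the calibration is good to about 2 mm. A picture is of the moment at which its call begins: read the wrist's pose just before it. camera_params takes no time and is no camera call.
A pose or a line that the arm cannot do raises env.IKError and nothing moves.
- workorder.sign_off(): hands the job in; it is judged then, once.
The state is a dict: "time_s": time; "qpos": joint angles; "dq": joint speeds; "tau": joint torques, N m; "tool_pos": TCP position; "orientation": TCP orientation; "force": force on the tool from outside, world axes, zero at the start; "wrist_torque": the same for the moment, N m; "width": finger opening in mm; "grip_force": force on a finger pad.
Only numpy, scipy, OpenCV 4.12 (cv2) and the standard library are available. Lean on these libraries where they do the work, as an engineer would, in place of code of your own. Each camera call takes 0.05 s, during which the arm holds its last target. There are 200 camera calls.

## Working session

There is one attempt and no reset: what is moved stays moved. The work goes in short steps, each a Python script; the robot and the scene stay as the last script left them, time stands still between calls to the robot, and variables do not carry over. Pictures are saved under pics/ and viewed, at most 10 in all, crops included, and the job is handed in when it is done.

```bash
ls; mkdir -p pics; python3 - <<'E'
from station import env, viewer
import cv2, numpy as np
for n in("top","side"):
    cv2.imwrite(f"pics/{n}0.png",viewer.camera(n)); p=viewer.camera_params(n); print(n,p)
s=env.read_state();print(s["time_s"],s["orientation"],s["width"])
E
```

```text
pics
top {'fx': 373.39377177040814, 'fy': 373.39377177040814, 'cx': 319.8489765660857, 'cy': 198.2129615742469, 'pose': array([[-2.09557868e-04,  9.93365898e-01, -1.14996302e-01,
         4.45984767e+02],
       [-9.99959868e-01,  8.21804938e-04,  8.92117779e-03,
         8.20150576e+00],
       [ 8.95649831e-03,  1.14993557e-01,  9.93325859e-01,
         8.50499853e+02],
       [ 0.00000000e+00,  0.00000000e+00,  0.00000000e+00,
         1.00000000e+00]])}
side {'fx': 386.11274996070057, 'fy': 386.11274996070057, 'cx': 322.1953034320906, 'cy': 201.44478331540583, 'pose': array([[-9.08437763e-01,  3.16877328e-01, -2.72634534e-01,
         3.56991807e+02],
       [-4.18017452e-01, -6.90965526e-01,  5.89769491e-01,
         4.68002306e+02],
       [-1.49648343e-03,  6.49734870e-01,  7.60159430e-01,
         6.29352732e+02],
       [ 0.00000000e+00,  0.00000000e+00,  0.00000000e+00,
         1.00000000e+00]])}
0.1 [ 9.81921953e-01  1.89284984e-01 -1.20669371e-04 -6.77252159e-04] 87.75440747038324
```

View pics/top0.png

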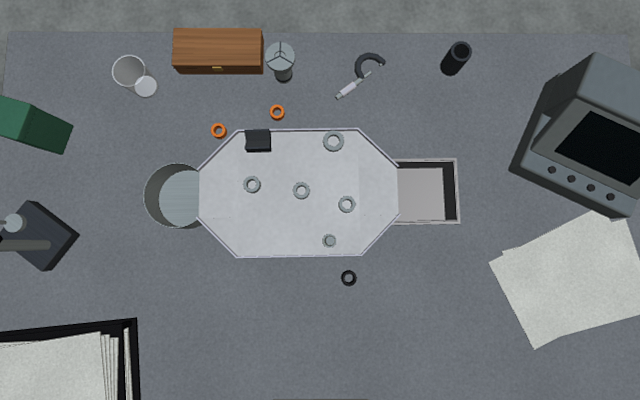

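View pics/side0.png

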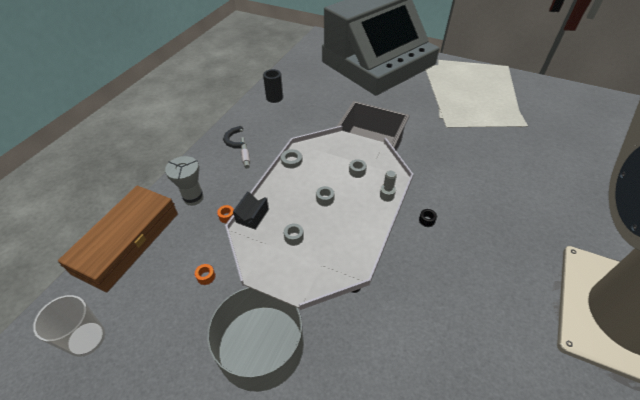

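The top view shows the bin at the right gate (~(430,190), world −y) and the tin at the left. Bushings are at (252,185), (301,191) and (347,204). The V-block is at (258,140), the setting ring at (333,141) and the plug gauge at (329,240).

```bash
cat > h.py <<'E'
import numpy as np, cv2
from station import env, viewer, set_gripper
P=viewer.camera_params("top")
def ray(uv,z,P=P):
    u,v=uv; T=P["pose"]
    d=T[:3,:3]@np.array([(u-P["cx"])/P["fx"],-(v-P["cy"])/P["fy"],-1])
    o=T[:3,3]; return (o+d*(z-o[2])/d[2])[:2]
E
python3 - <<'E'
from h import *
im=cv2.imread("pics/top0.png"); g=cv2.cvtColor(im,cv2.COLOR_BGR2GRAY)
print("gray floor",g[215,280],g[160,290],"bushing ring", g[185,243:262], "bin floor", g[190,430], im[190,430],im[215,280])
m=(g>190).astype(np.uint8)*255
m=cv2.morphologyEx(m,cv2.MORPH_OPEN,np.ones((3,3)))
cs,_=cv2.findContours(m,cv2.RETR_EXTERNAL,cv2.CHAIN_APPROX_NONE)
for c in cs:
    if cv2.pointPolygonTest(c,(280,215),False)>0:
        a=cv2.approxPolyDP(cv2.convexHull(c),4,True)[:,0]
        for p in a: print("corner",p,ray(p,90).round(1))
for t in (150,165,180):
    d=(g<t).astype(np.uint8)*255; d[:,:205]=0; d[:,392:]=0; d[:132]=0; d[254:]=0
    cs,_=cv2.findContours(d,cv2.RETR_EXTERNAL,cv2.CHAIN_APPROX_NONE)
    for c in cs:
        if cv2.contourArea(c)>60:
            (u,v),r=cv2.minEnclosingCircle(c); print(t,(round(u,1),round(v,1)),round(r,1),ray((u,v),95).round(1))
E
python3 -c "
import cv2;im=cv2.imread('pics/top0.png')[120:265,190:390];cv2.imwrite('pics/c.png',cv2.resize(im,None,fx=4,fy=4))"
```

```text
gray floor 179 180 bushing ring [154 141 146 105  79 165 184 177 177 178 180 182 153 142 146 149  98  77
 163] bin floor 158 [159 158 158] [184 180 176]
150 (328.7, 240.5) 7.2 [447.9 -16.3]
150 (217.5, 240.5) 17.7 [447.9 206.7]
150 (376.0, 237.0) 21.9 [ 454.8 -111.7]
150 (346.5, 204.0) 8.7 [521.6 -52.8]
150 (300.5, 190.5) 8.9 [549.3  40.9]
150 (251.8, 184.5) 9.0 [561.5 140.5]
150 (375.0, 147.0) 21.9 [ 640.4 -112.9]
150 (333.0, 141.0) 10.8 [653.  -25.9]
150 (238.5, 148.5) 37.3 [636.6 169.4]
165 (328.6, 240.6) 7.2 [447.7 -16.2]
165 (220.0, 238.0) 21.2 [452.9 201.9]
165 (376.0, 237.0) 21.9 [ 454.8 -111.7]
165 (346.2, 204.0) 8.8 [521.7 -52.3]
165 (301.0, 189.9) 9.3 [550.5  40. ]
165 (251.5, 184.5) 9.5 [561.5 141. ]
165 (374.5, 147.0) 22.3 [ 640.4 -111.9]
165 (333.0, 140.7) 11.3 [653.5 -25.8]
165 (247.0, 148.5) 45.1 [636.7 151.8]
180 (346.6, 203.6) 9.4 [522.4 -53.1]
180 (374.5, 147.5) 22.6 [ 639.3 -111.9]
180 (298.0, 192.5) 110.9 [545.1  46. ]
```

View pics/c.png

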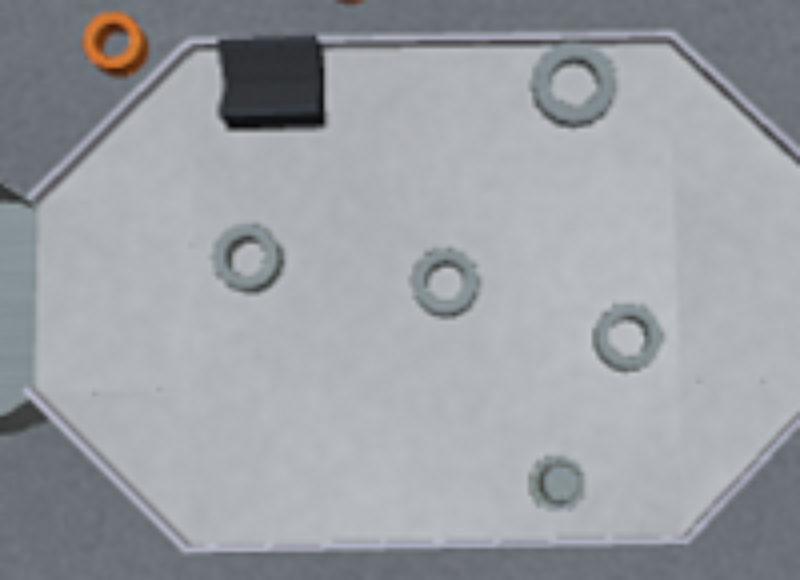

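The crop shows the three bushings clearly, and the tray axis runs almost parallel to world y. I'll use the rim corners to get the tray frame.

```bash
python3 - <<'E'
from h import *
R=lambda p:ray((190+p[0]/4,120+p[1]/4),97)
TL,TR,BL,BR,GL1,GL2=[R(p) for p in((192,40),(674,36),(186,549),(690,543),(30,198),(26,390))]
c=(TL+TR+BL+BR)/4; print("corners",*[x.round() for x in(TL,TR,BL,BR,GL1,GL2)],"centre",c.round(1))
d=(TR+BR-TL-BL)/2; d/=np.linalg.norm(d); print("dir",d.round(4), "gate bin",(c+205*d).round(1),"tin gate",(c-205*d).round(1),((GL1+GL2)/2).round(1))
n=np.array([-d[1],d[0]])
for b in((522,-53),(550,40.5),(561.5,140.7)): print("along,across",((np.array(b)-c)@d).round(1),((np.array(b)-c)@n).round(1))
for a in(np.pi/2,-np.pi/2):
  for y in(220,-180):
    print(a,y,env.ik([550,y,172],[np.cos(a/2),np.sin(a/2),0,0]))
E
python3 -c "
import cv2;im=cv2.imread('pics/top0.png')[120:260,330:480];cv2.imwrite('pics/c2.png',cv2.resize(im,None,fx=4,fy=4))"
```

```text
corners [675. 171.] [678. -79.] [415. 167.] [418. -84.] [592. 251.] [494. 250.] centre [546.4  43.9]
dir [ 0.0111 -0.9999] gate bin [ 548.7 -161.1] tin gate [544.1 248.9] [543.  250.6]
along,across 96.6 -25.5
along,across 3.5 3.5
along,across -96.6 16.2
1.5707963267948966 220 [ 3.60416166e-01  5.50694951e-01  1.78136080e+00 -4.44089210e-16
  8.09536903e-01  3.60416166e-01]
1.5707963267948966 -180 [-3.36850715e-01  5.34990186e-01  1.81257464e+00 -4.44089210e-16
  7.94027832e-01 -3.36850715e-01]
-1.5707963267948966 220 None
-1.5707963267948966 -180 None
```

View pics/c2.png

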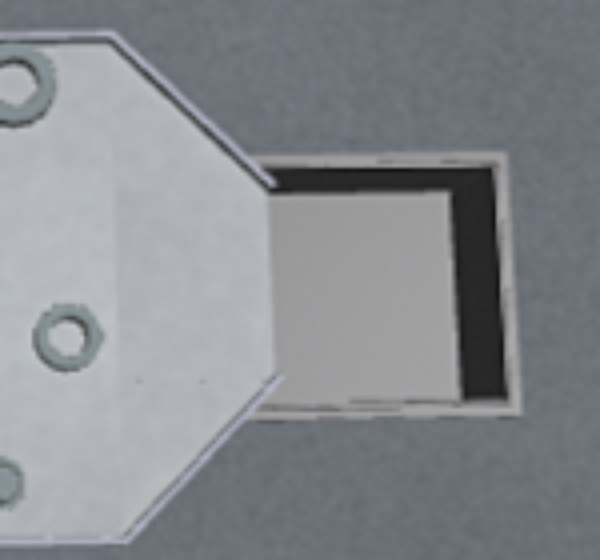

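```bash
cat > push.py <<'E'
from h import *
GATE=np.array([548.7,-161.1])
def sweep(b, hover=True):
    b=np.array(b,float); d=GATE-b; d/=np.linalg.norm(d)
    a=np.arctan2(-d[1],-d[0]); q=[np.cos(a/2),np.sin(a/2),0,0]
    s=b-42*d; e=GATE+16*d; z=85+5+env.tips_ahead
    P=lambda p,h:[p[0],p[1],h]
    env.reach(P(s,z+70),q); env.move_l(P(s,z),rate=100)
    env.move_l(P(b-12*d if np.linalg.norm(GATE-b)<30 else b,z),rate=50)
    f=env.read_state()["force"]
    env.move_l(P(e,z),rate=90); env.hold(.2)
    env.move_l(P(e,z+70),rate=200)
    t=env.read_state(); print("t",t["time_s"],"w",t["width"],"F",np.round(f,1),"tcp",np.round(t["tool_pos"],1))
E
python3 - <<'E'
from push import *
set_gripper(20); sweep((522,-53))
cv2.imwrite("pics/s1.png",viewer.camera("side")); 
E
```

```text
t 7.6 w 20.06141306817521 F [-0.1  0.2 -0.5] tcp [ 552.4 -176.5  239.9]
```

View pics/s1.png

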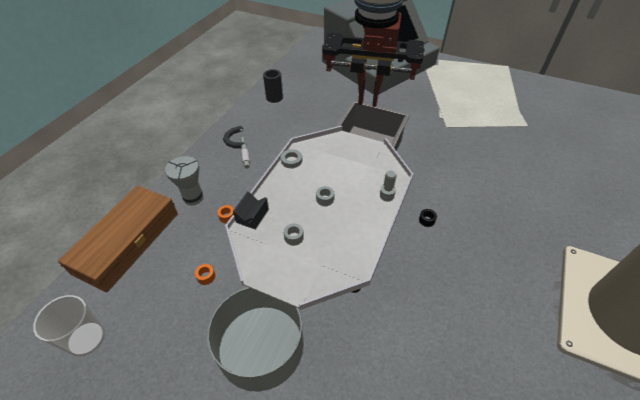

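The first bushing has gone from (358,167) on the tray over the edge. The other two, at (325,195) and (293,233), and the gauges haven't moved. Next I'll sweep those two.

```bash
python3 - <<'E'
from push import *
sweep((550,40.5)); sweep((561.5,140.7))
s=env.read_state(); p=list(s["tool_pos"]); env.reach([300,-520,320],list(s["orientation"]))
im=viewer.camera("top"); cv2.imwrite("pics/t2f.png",im)
cv2.imwrite("pics/t2.png",cv2.resize(im[110:275,150:480],None,fx=2.4,fy=2.4)); print(env.read_state()["time_s"])
E
```

```text
t 13.775 w 19.93415082291832 F [-0.3  0.5  0.5] tcp [ 548.4 -177.   239.9]
t 21.35 w 20.015112013240074 F [ 0.4 -0.2 -0.2] tcp [ 547.9 -177.   239.9]
22.9833
```

View pics/t2.png

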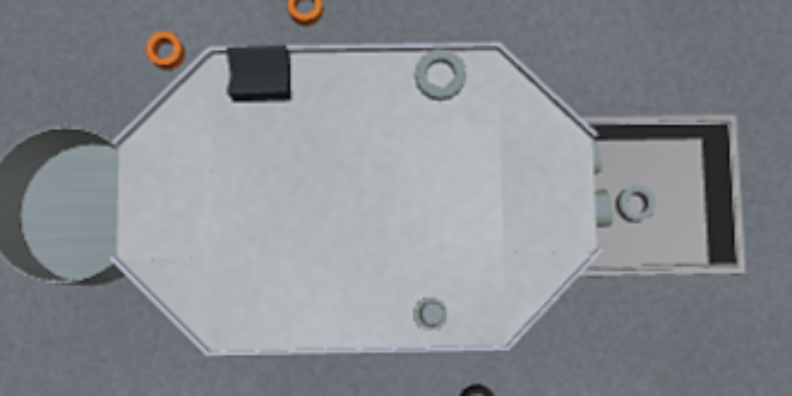

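The tray now holds only the three gauges. All three bushings are in the bin: one flat at (636,203), and two near the tray edge at (603,208) and (597,157). I'll check that they've come to rest, then hand in.

```bash
python3 - <<'E'
from h import *
from station import workorder
env.hold(1.5); a=viewer.camera("top"); env.hold(0.7); b=viewer.camera("top")
r=np.s_[120:265,190:460]; d=lambda x,y:int((cv2.absdiff(x[r],y[r]).max(2)>25).sum())
print(d(a,b), d(a,cv2.imread("pics/t2f.png")))
if d(a,b)<5: print(workorder.sign_off())
E
```

```text
0 0
the job is handed in; nothing more can be done
None
```

I swept all three bushings over the open end into the rectangular parts bin and handed the job in at about 25 s; the last pictures show them at rest there and the V-block, plug gauge and setting ring standing undisturbed on the tray, though the hand-in call returned no verdict.

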